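# Make up two chair-repair kits

## Task

Make up two chair-repair kits: put the light beech foot, the plywood corner block and the glue bottle in the blue three-bay tray, and the dark walnut foot and the amber jar in the red two-bay tray, one thing to a bay, each standing upright on the bay's floor. Never let any of them, or anything left in the stock, tip over, and leave the white-painted foot and the green wax tin where they stand.

Things in the scene. Friction and masses are not known exactly. Their poses are not given: they have to be found in the camera images.
- blue_tray: blue plastic kit tray, 108 x 244 mm (x, y), divided into a row of three equal bays whose centres lie at y = -80, 0 and +80 mm (x = 0). All walls are 4 mm thick and reach 12 mm above the bench; the floor is 4 mm thick. Each bay is open on top and measures 100 mm along the tray's x by 76 mm along its y inside. Fixed to the bench. Origin: centre of its underside, on the bench; y along the row of bays, z up.
- red_tray: red plastic kit tray, 108 x 164 mm (x, y), divided into two equal bays whose centres lie at y = -40 and +40 mm (x = 0). All walls are 4 mm thick and reach 12 mm above the bench; the floor is 4 mm thick. Each bay is open on top and measures 100 mm along the tray's x by 76 mm along its y inside. Fixed to the bench. Origin: centre of its underside, on the bench; y along the row of bays, z up.
- beech_foot_mid (a point): turned chair foot standing upright: a round wooden body 38 mm in diameter and 60 mm tall (slightly smaller at the very bottom and at a groove 46 to 55 mm up) with a steel stud 8 mm in diameter standing 12 mm out of its top; light natural wood. Point: on its axis, 30 mm above its underside; z up. About 60 g.
- walnut_foot_mid (a point): turned chair foot standing upright: a round wooden body 38 mm in diameter and 60 mm tall (slightly smaller at the very bottom and at a groove 46 to 55 mm up) with a steel stud 8 mm in diameter standing 12 mm out of its top; dark brown wood. Point: on its axis, 30 mm above its underside; z up. About 60 g.
- white_foot_mid (a point): turned chair foot standing upright: a round wooden body 38 mm in diameter and 60 mm tall (slightly smaller at the very bottom and at a groove 46 to 55 mm up) with a steel stud 8 mm in diameter standing 12 mm out of its top; painted white; not part of either kit, to be left where it stands. Point: on its axis, 30 mm above its underside; z up. About 60 g.
- corner_block_mid (a point): corner block of pale plywood standing upright, 30 x 50 x 60 mm (x, y, z), with two dark drilled holes in its top and in each of its broad faces. Point: its centre, 30 mm above its underside; x is across its 30 mm thickness, z up. About 60 g.
- glue_bottle_mid (a point): closed white glue bottle with a yellow label and an orange cap, standing upright, 36 mm in diameter at its middle and below, narrower at the neck and cap, 90 mm tall. Point: on its axis, 45 mm above its underside; z up. About 90 g.
- amber_jar_mid (a point): closed amber glass jar with a black lid, standing upright, 44 mm in diameter, 64 mm tall. Point: on its axis, 32 mm above its underside; z up. About 120 g.
- wax_tin_mid (a point): green wax tin with a pale metal top, standing upright, 48 mm in diameter, 60 mm tall; not part of either kit, to be left where it stands. Point: on its axis, 30 mm above its underside; z up. About 120 g.
Mind the look-alikes: they are no part of the job. Leave any pink or purple look-alike of the part that bears amber_jar_mid alone.

How it is judged:
At the end, for the whole second after the job is handed in: Each kit thing is in its tray, one to a bay: centre inside the bay, within 6 mm of resting height on the tray floor, upright within 0.12 rad, at rest. The white foot and wax tin are within 30 mm of where they stood (((y of beech_foot_mid in the frame of blue_tray between -0.114 and -0.046 m and y of corner_block_mid in the frame of blue_tray between -0.034 and 0.034 m and y of glue_bottle_mid in the frame of blue_tray between 0.046 and 0.114 m) or (y of beech_foot_mid in the frame of blue_tray between -0.114 and -0.046 m and y of corner_block_mid in the frame of blue_tray between 0.046 and 0.114 m and y of glue_bottle_mid in the frame of blue_tray between -0.034 and 0.034 m) or (y of beech_foot_mid in the frame of blue_tray between -0.034 and 0.034 m and y of corner_block_mid in the frame of blue_tray between -0.114 and -0.046 m and y of glue_bottle_mid in the frame of blue_tray between 0.046 and 0.114 m) or (y of beech_foot_mid in the frame of blue_tray between -0.034 and 0.034 m and y of corner_block_mid in the frame of blue_tray between 0.046 and 0.114 m and y of glue_bottle_mid in the frame of blue_tray between -0.114 and -0.046 m) or (y of beech_foot_mid in the frame of blue_tray between 0.046 and 0.114 m and y of corner_block_mid in the frame of blue_tray between -0.114 and -0.046 m and y of glue_bottle_mid in the frame of blue_tray between -0.034 and 0.034 m) or (y of beech_foot_mid in the frame of blue_tray between 0.046 and 0.114 m and y of corner_block_mid in the frame of blue_tray between -0.034 and 0.034 m and y of glue_bottle_mid in the frame of blue_tray between -0.114 and -0.046 m)) and x of beech_foot_mid in the frame of blue_tray between -0.046 and 0.046 m and z of beech_foot_mid in the frame of blue_tray between 0.028 and 0.04 m and angle between each of beech_foot_mid, corner_block_mid, glue_bottle_mid, walnut_foot_mid, amber_jar_mid's own z axis and vertical below 0.12 rad and linear speed of each of beech_foot, corner_block, glue_bottle, walnut_foot, amber_jar below 0.02 m/s and angular speed of each of beech_foot, corner_block, glue_bottle, walnut_foot, amber_jar below 0.3 rad/s and x of corner_block_mid in the frame of blue_tray between -0.046 and 0.046 m and z of corner_block_mid in the frame of blue_tray between 0.028 and 0.04 m and x of glue_bottle_mid in the frame of blue_tray between -0.046 and 0.046 m and z of glue_bottle_mid in the frame of blue_tray between 0.043 and 0.055 m and ((y of walnut_foot_mid in the frame of red_tray between -0.074 and -0.006 m and y of amber_jar_mid in the frame of red_tray between 0.006 and 0.074 m) or (y of walnut_foot_mid in the frame of red_tray between 0.006 and 0.074 m and y of amber_jar_mid in the frame of red_tray between -0.074 and -0.006 m)) and x of walnut_foot_mid in the frame of red_tray between -0.046 and 0.046 m and z of walnut_foot_mid in the frame of red_tray between 0.028 and 0.04 m and x of amber_jar_mid in the frame of red_tray between -0.046 and 0.046 m and z of amber_jar_mid in the frame of red_tray between 0.03 and 0.042 m and distance of each of white_foot_mid, wax_tin_mid from where it was at the start of the episode below 0.03 m); the robot touches nothing.
It fails at once if a thing of the kits or of the stock is tipped over (more than 0.7 rad) (angle between any of beech_foot_mid, walnut_foot_mid, white_foot_mid, glue_bottle_mid, amber_jar_mid, wax_tin_mid, corner_block_mid's own z axis and vertical above 0.7 rad).
It fails at once if the white foot or the wax tin is moved more than 30 mm (distance of any of white_foot_mid, wax_tin_mid from where it was at the start of the episode above 0.03 m).
It also fails if it takes over 122 s, if anything falls off the work surface, if the arm or the gripper's body presses on something with over 40 N, if the wrist force passes 120 N, or if a joint passes its speed limit or range.

## Robot

A 7-joint arm with a two-finger parallel gripper is mounted at the origin on the work surface. World frame = base frame: x ahead of the robot, y to its left, z up, the work surface at z = 0. Lengths are in m, angles in rad, forces in N, time in s.
With the tool pointing down it reaches from about 0.4 to 0.85 m from the base axis. Payload 6.9 kg.
Tool frame: the origin (TCP) lies on the centre line of the jaws, within the pads' length; the fingertips stand arm.tip_reach ahead of it and the grasp point (between the pads) lies 5 mm behind it (arm.tip_reach is the distance from the TCP to the fingertips, in m); z points along the fingers, y is the line along which they close (so a half turn about z gives the same grasp; the last joint's range is limited). The gripper opens to 85 mm and grips with 20 to 120 N. Pads are 22 mm wide; open, the fingers measure 114 mm over their backs; the gripper's body (76 mm by 85 mm) begins 54 mm behind the grasp point. The pads swing forward as they close: fully open they stand 13 mm farther back than shut.
Start: joints at [1.357, 0.507, -0.238, 1.5, 0.126, 1.149, -0.155], TCP at [0.196, -0.594, 0.245] pointing down, gripper open.
Joint ranges: [-3.08, 3.08], [-0.24, 2.05], [-1.43, 1.35], [0, 2.5], [-1.52, 4.66], [0.17, 1.96], [-2.89, 2.89]. Speed limits (rad/s): [2.39, 2.39, 3.14, 3.14, 3.14, 3.14, 3.14].

## Interface

Orientations are given as a rotation vector (axis times angle).
In Python, from station import arm, get_image, calibration gives the robot as it stands.
- The arm moves only by the tool drive_tool, never from a script. Its argument "targets" is a list that holds one entry, the list of rows, each a list of 5 numbers: the opening, from -1 (shut) to 1 (fully open), so that 0 is half open, then the shift along the world's x, y, z in m, then the turn about the world's z in degrees. A call has 1 to 20 rows; each row shifts and turns the commanded pose from where the row before left it; what a row does not reach is not made up. A row lasts 1/10 s, in which the tool goes at most 50 mm and 8.59 degrees, less where a joint would pass 70% of its speed; a pose out of reach is approached as far as the arm can. A call is refused whole if a number of a shift passes 0.05 or a number of a turn 8.59, either way. A call with a gripper value outside its range is refused whole. The fingers move at their own pace and stop on an object; "force" is the grip in N (left out, the last holds). Time passes only in rows, so rows that do not move let the fingers close. It gives the time, the measured TCP pose, the force, the opening and the grip force at its end, in the units of the state.
- arm.read_state(): the state, without advancing time (a new reading comes with each control period).
- get_image(name): name is "scene" or "top"; returns the picture (480x640x3 uint8, red, green, blue); there is no depth.
- calibration(name): a dict with "mtx" (3x3 intrinsics, pixels), "view" (4x4, takes a point from world to camera coordinates). Camera axes: x right, y up, looking along -z (the intrinsics and any distortion apply to the point x, -y, -z); pixel columns grow to the right and rows downward; lengths in m; the calibration is good to about 2 mm. A picture is of the moment at which its call begins. calibration takes no time and is no camera call.
- arm.sign_off(): hands the job in; it is judged then, once.
The state is a dict: "time_s": time; "qpos": joint angles; "qd": joint speeds; "joint_torque": joint torques, N m; "tool_pos": TCP position; "ee_rot": TCP orientation; "force": force on the tool from outside, world axes, zero at the start; "ft_torque": the same for the moment, N m; "gripper_width": finger opening in m; "finger_force": force on a finger pad.
Only numpy, scipy, OpenCV 4.12 (cv2) and the standard library are available. Lean on these libraries where they do the work, as an engineer would, in place of code of your own. Each camera call takes 0.05 s, during which the arm holds its last target. There are 200 camera calls.

## Working session

There is one attempt and no reset: what is moved stays moved. The work goes in short steps, Python scripts to look and compute and a tool call to move; the robot and the scene stay as the last step left them, time stands still between calls to the robot, and variables do not carry over. Pictures are saved under pics/ and viewed, at most 14 in all, crops included, and the job is handed in when it is done.

Besides the shell and the picture viewer there is one more tool, called as name([rows], argument=value, ...), one row to a line, values as JSON. drive_tool: Moves the arm, as the interface text tells. Its arguments: {"type":"object","properties":{"targets":{"type":"array","items":{"type":"array","items":{"type":"array","items":{"type":"number"}}}},"force":{"type":"number"}},"required":["targets"]}

```bash
mkdir -p pics; ls; python3 - <<'E'
from station import arm,get_image,calibration
import cv2
for n in("top","scene"):
    cv2.imwrite(f"pics/{n}0.png",get_image(n)[:,:,::-1]); c=calibration(n); print(n,c)
s=arm.read_state(); print(s, arm.tip_reach)
E
```

```text
pics
top {'mtx': array([[522.70135519,   0.        , 324.53497577],
       [  0.        , 522.70135519, 236.54068039],
       [  0.        ,   0.        ,   1.        ]]), 'view': array([[ 1.36012270e-01, -9.90706852e-01,  7.71554196e-04,
        -5.38912899e-02],
       [ 9.68772008e-01,  1.33163769e-01,  2.09160722e-01,
        -4.96121833e-01],
       [-2.07319703e-01, -2.77009644e-02,  9.77880973e-01,
        -9.31438078e-01],
       [ 0.00000000e+00,  0.00000000e+00,  0.00000000e+00,
         1.00000000e+00]])}
scene {'mtx': array([[457.76603041,   0.        , 317.53554326],
       [  0.        , 457.76603041, 243.22799692],
       [  0.        ,   0.        ,   1.        ]]), 'view': array([[ 0.78694791,  0.61694328,  0.00969396, -0.37479276],
       [-0.37539439,  0.46625102,  0.80105496,  0.12919496],
       [ 0.48968565, -0.63402758,  0.59851231, -1.15398205],
       [ 0.        ,  0.        ,  0.        ,  1.        ]])}
{'time_s': 0.1, 'qpos': array([ 1.35746424,  0.50823093, -0.23753432,  1.50101551,  0.12568433,
        1.14890064, -0.15480241]), 'qd': array([-0.00057513, -0.00110472,  0.00142382, -0.00335022, -0.00156104,
        0.00123443,  0.00185033]), 'joint_torque': array([-5.62736837e-03, -6.21832037e+01, -2.19478056e+00, -2.50202572e+01,
        1.24660117e-02,  7.85754091e-03,  4.20748108e-06]), 'tool_pos': array([ 0.19571641, -0.59312298,  0.24453685]), 'ee_rot': array([-3.10023033e+00, -4.98461473e-01,  4.13147174e-04]), 'force': array([ 0.0331909 , -0.34106068,  1.02733572]), 'ft_torque': array([0.02888512, 0.01417798, 0.00937461]), 'finger_force': 0.0, 'gripper_width': 0.08501038962992262} 0.014
```

View pics/top0.png

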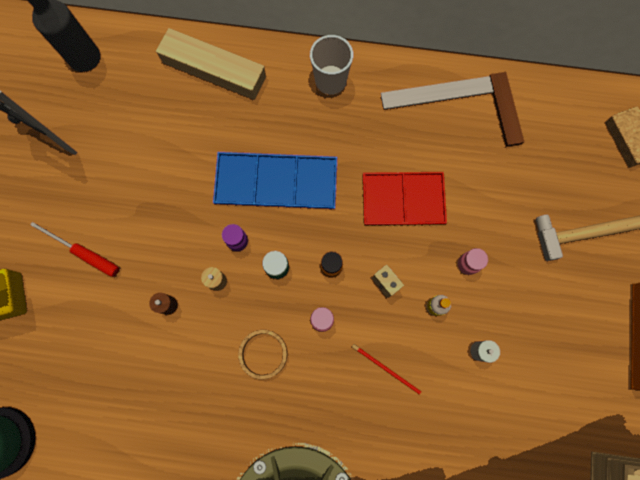

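View pics/scene0.png

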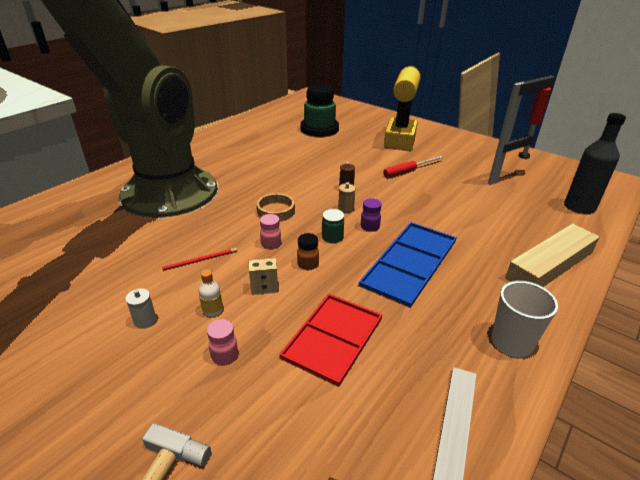

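```bash
cat > h.py <<'E'
import numpy as np,cv2
from station import arm,get_image,calibration
def ray(n,u,v,z):
    c=calibration(n);K=c["mtx"];V=c["view"];R=V[:3,:3];C=-R.T@V[:3,3]
    d=np.linalg.inv(K)@[u,v,1.];d=R.T@[d[0],-d[1],-d[2]]
    return C+d*(z-C[2])/d[2]
def proj(n,p):
    c=calibration(n);q=c["view"][:3,:3]@p+c["view"][:3,3];q=c["mtx"]@[q[0],-q[1],-q[2]];return q[:2]/q[2]
def tray(im,col):
    hsv=cv2.cvtColor(im,cv2.COLOR_RGB2HSV)
    lo,hi=((105,120,60),(125,255,255)) if col=="blue" else ((0,225,120),(4,255,255))
    m=cv2.inRange(hsv,lo,hi); cs,_=cv2.findContours(m,0,2)
    c=max([k for k in cs if 330<0+k[:,0,0].mean()+ (200 if col=="blue" else 0)<480],key=cv2.contourArea)
    pts=cv2.approxPolyDP(cv2.convexHull(c),6,True)[:,0]
    return np.array([ray("top",u,v,.012)[:2] for u,v in pts])
E
python3 - <<'E'
from h import *
im=get_image("top")
for c in("blue","red"):
    p=tray(im,c); print(c,p.round(4).tolist()); r=cv2.minAreaRect((p*1000).astype(np.float32)); print(r)
s=im[215:375,140:510]; cv2.imwrite("pics/c1.png",cv2.resize(s,None,fx=2.16,fy=2.16,interpolation=2)[:,:,::-1])
V=calibration("top")["view"];print(-V[:3,:3].T@V[:3,3])
E
```

```text
blue [[0.6498, 0.2532], [0.6737, 0.0167], [0.5694, 0.0048], [0.5453, 0.2403]]
((609.6209716796875, 129.005126953125), (105.26410675048828, 238.91407775878906), 5.8362531661987305)
red [[0.6693, -0.2013], [0.5669, -0.2165], [0.5471, -0.0579], [0.6458, -0.0459]]
((608.3527221679688, -130.7744140625), (103.54655456542969, 159.79335021972656), 7.100167274475098)
[ 0.29485335 -0.01312675  1.01464635]
```

View pics/c1.png

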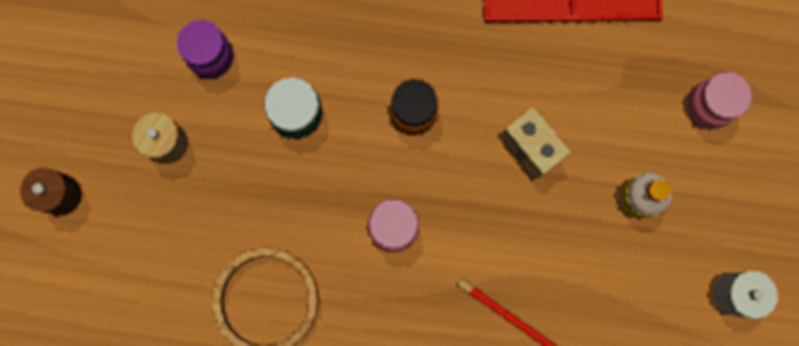

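```bash
python3 - <<'E'
from h import *
P=dict(beech=(153,133,.072),beechD=(158,136,.06),walnut=(38,188,.072),walD=(43,191,.06),amber=(414,103,.064),wax=(293,104,.06),h1=(529,128,.06),h2=(547,150,.06),block=(537.5,140,.06),glue=(658,190,.09),white=(755,295,.072),purple=(203,43,.064),pink=(393,224,.064),pink2=(728,97,.064))
for k,(x,y,z) in P.items():
    p=ray("top",140+(x+.5)/2.16-.5,215+(y+.5)/2.16-.5,z); print(k,p.round(4)[:2],"scene",proj("scene",p).round(0),"base r",round(np.hypot(*p[:2]),3))
E
```

```text
beech [0.3934 0.2084] scene [345. 184.] base r 0.445
beechD [0.3928 0.2065] scene [345. 189.] base r 0.444
walnut [0.3351 0.2948] scene [346. 163.] base r 0.446
walD [0.3338 0.294 ] scene [346. 167.] base r 0.445
amber [ 0.4499 -0.0053] scene [306. 239.] base r 0.45
wax [0.4356 0.0971] scene [331. 215.] base r 0.446
h1 [ 0.4425 -0.1052] scene [268. 264.] base r 0.455
h2 [ 0.4259 -0.1224] scene [254. 265.] base r 0.443
block [ 0.4333 -0.1135] scene [261. 264.] base r 0.448
glue [ 0.4016 -0.2123] scene [205. 272.] base r 0.454
white [ 0.3294 -0.3021] scene [136. 290.] base r 0.447
purple [0.477  0.1817] scene [370. 204.] base r 0.51
pink [ 0.3464 -0.0016] scene [268. 219.] base r 0.346
pink2 [ 0.4915 -0.27  ] scene [217. 328.] base r 0.561
```

drive_tool([
  [[1,0.017,0.034,-0.005,2],[1,0.017,0.034,-0.005,2],[1,0.017,0.034,-0.005,2],[1,0.017,0.034,-0.005,2],[1,0.017,0.034,-0.005,2],[1,0.017,0.034,-0.005,2],[1,0.017,0.034,-0.005,2],[1,0.017,0.034,-0.005,2],[1,0.017,0.034,-0.005,2],[1,0.017,0.034,-0.005,2],[1,0.017,0.034,-0.005,2],[1,0.017,0.034,-0.005,2],[1,0.017,0.034,-0.005,2],[0.5,0.017,0.034,-0.005,2],[0.5,0,0,0,0],[0.5,0,0,0,0],[0.5,0,0,0,0]],
], force=30)

```text
time_s: 1.85
tool_pos: [0.4333, -0.1184, 0.1752]
ee_rot: [2.89, 1.232, -0.001]
force: [-0.6, 1.2, 0.1]
gripper_width: 0.0637
finger_force: 0.0
```

drive_tool([
  [[0.5,0,0.005,-0.02,0],[0.5,0,0,-0.025,0],[0.5,0,0,-0.025,0],[0.5,0,0,-0.025,0],[0.5,0,0,-0.02,0],[0.5,0,0,-0.02,0],[0.5,0,0,-0.012,0],[0.5,0,0,0,0],[0.5,0,0,0,0],[-1,0,0,0,0],[-1,0,0,0,0],[-1,0,0,0,0],[-1,0,0,0,0],[-1,0,0,0,0],[-1,0,0,0,0],[-1,0,0,0,0]],
])

```text
time_s: 3.45
tool_pos: [0.4342, -0.1129, 0.029]
ee_rot: [2.888, 1.233, 0.001]
force: [-0.0, -1.0, 6.7]
gripper_width: 0.0299
finger_force: 29.6
```

drive_tool([
  [[-1,0,0,0.01,0],[-1,0,0,0.02,0],[-1,0,0,0.03,0],[-1,0,0,0.03,0],[-1,0,0,0.03,0],[-1,0,0,0.02,0],[-1,0.008,0.006,0,3],[-1,0.02,0.018,0,6],[-1,0.024,0.02,0,6],[-1,0.024,0.02,0,6],[-1,0.024,0.02,0,6],[-1,0.024,0.02,0,6],[-1,0.024,0.02,0,6],[-1,0.02,0.02,0,6],[-1,0.012,0.012,0,3],[-1,0.004,0.006,0,2],[-1,0,0,0,0],[-1,0,0,0,0]],
])

```text
time_s: 5.25
tool_pos: [0.6171, 0.0488, 0.1678]
ee_rot: [-2.098, -2.338, 0.002]
force: [-0.2, -0.6, -0.6]
gripper_width: 0.0296
finger_force: 29.9
```

drive_tool([
  [[-1,0,0,-0.02,0],[-1,0,0,-0.025,0],[-1,0,0,-0.025,0],[-1,0,0,-0.025,0],[-1,0,0,-0.015,0],[-1,0,0,-0.01,0],[-1,0,0,-0.008,0],[-1,0,0,-0.005,0],[-1,0,0,0,0],[-1,0,0,0,0]],
])

```text
time_s: 6.25
tool_pos: [0.6182, 0.0496, 0.0359]
ee_rot: [2.096, 2.339, 0.001]
force: [0.2, -0.2, -1.4]
gripper_width: 0.0297
finger_force: 29.9
```

drive_tool([
  [[-1,0,0,-0.002,0],[-1,0,0,0,0],[0.2,0,0,0,0],[0.5,0,0,0,0],[0.5,0,0,0,0],[0.5,0,0,0.02,0],[0.5,0,0,0.03,0],[0.5,0,0,0.03,0],[0.5,0,0,0.04,0],[0.5,0,0,0.015,0],[0.5,0,0,0,0]],
])

```text
time_s: 7.35
tool_pos: [0.6191, 0.05, 0.1709]
ee_rot: [2.095, 2.337, 0.005]
force: [0.4, 0.1, -0.8]
gripper_width: 0.0643
finger_force: 0.0
```

drive_tool([
  [[0.5,-0.01,-0.012,0,0],[0.5,-0.024,-0.028,0,0],[0.5,-0.024,-0.03,0,0],[0.5,-0.024,-0.03,0,0],[0.5,-0.024,-0.03,0,0],[0.5,-0.024,-0.03,0,0],[0.5,-0.024,-0.03,0,0],[0.5,-0.024,-0.03,0,0],[0.5,-0.024,-0.028,0,0],[0.5,-0.014,-0.014,0,0],[0.5,0,0,0,0],[0.5,0,0,0,0]],
])

```text
time_s: 8.55
tool_pos: [0.4016, -0.2124, 0.1676]
ee_rot: [-2.097, -2.338, -0.001]
force: [0.6, -0.5, 0.8]
gripper_width: 0.0643
finger_force: 0.0
```

drive_tool([
  [[0.5,0,0,-0.02,0],[0.5,0,0,-0.025,0],[0.5,0,0,-0.025,0],[0.5,0,0,-0.02,0],[0.5,0,0,-0.015,0],[0.5,0,0,-0.012,0],[0.5,0,0,-0.012,0],[0.5,0,0,0,0],[0.5,0,0,0,0],[-1,0,0,0,0],[-1,0,0,0,0],[-1,0,0,0,0],[-1,0,0,0,0],[-1,0,0,0,0],[-1,0,0,0,0],[-1,0,0,0,0]],
])

```text
time_s: 10.15
tool_pos: [0.4023, -0.2127, 0.04]
ee_rot: [2.096, 2.338, 0.0]
force: [-0.2, -0.1, 6.6]
gripper_width: 0.035
finger_force: 29.9
```

drive_tool([
  [[-1,0,0,0.01,0],[-1,0,0,0.02,0],[-1,0,0,0.03,0],[-1,0,0,0.03,0],[-1,0,0,0.03,0],[-1,0,0,0.02,0],[-1,0.008,0.012,0,0],[-1,0.02,0.03,0,0],[-1,0.024,0.04,0,0],[-1,0.024,0.04,0,0],[-1,0.024,0.04,0,0],[-1,0.024,0.04,0,0],[-1,0.024,0.04,0,0],[-1,0.024,0.04,0,0],[-1,0.022,0.036,0,0],[-1,0.01,0.018,0,0],[-1,0.004,0.006,0,0],[-1,0,0,0,0],[-1,0,0,0,0]],
])

```text
time_s: 12.05
tool_pos: [0.6094, 0.1277, 0.1793]
ee_rot: [2.098, 2.338, -0.002]
force: [0.4, -1.0, -1.0]
gripper_width: 0.0348
finger_force: 30.4
```

drive_tool([
  [[-1,0,0,-0.02,0],[-1,0,0,-0.025,0],[-1,0,0,-0.025,0],[-1,0,0,-0.025,0],[-1,0,0,-0.015,0],[-1,0,0,-0.01,0],[-1,0,0,-0.008,0],[-1,0,0,-0.005,0],[-1,0,0,-0.002,0],[-1,0,0,0,0],[-1,0,0,0,0]],
])

```text
time_s: 13.15
tool_pos: [0.6102, 0.1297, 0.0448]
ee_rot: [2.096, 2.339, 0.001]
force: [-0.3, 1.2, -0.4]
gripper_width: 0.0349
finger_force: 30.4
```

drive_tool([
  [[-1,0,0,-0.001,0],[-1,0,0,0,0],[0.2,0,0,0,0],[0.5,0,0,0,0],[0.5,0,0,0,0],[0.5,0,0,0.02,0],[0.5,0,0,0.03,0],[0.5,0,0,0.03,0],[0.5,0,0,0.04,0],[0.5,0,0,0.005,0],[0.5,0,0,0,0]],
])

```text
time_s: 14.25
tool_pos: [0.6105, 0.1297, 0.1697]
ee_rot: [2.096, 2.338, 0.003]
force: [-0.0, -0.6, -0.9]
gripper_width: 0.0642
finger_force: 0.0
```

drive_tool([
  [[0.5,-0.01,0.004,0,0],[0.5,-0.024,0.008,0,0],[0.5,-0.024,0.009,0,0],[0.5,-0.024,0.009,0,0],[0.5,-0.024,0.009,0,0],[0.5,-0.024,0.009,0,0],[0.5,-0.024,0.009,0,0],[0.5,-0.024,0.009,0,0],[0.5,-0.024,0.008,0,0],[0.5,-0.014,0.004,0,0],[0.5,0,0,0,0],[0.5,0,0,0,0]],
])

```text
time_s: 15.45
tool_pos: [0.3942, 0.2071, 0.168]
ee_rot: [2.097, 2.339, -0.001]
force: [0.3, -0.8, -0.5]
gripper_width: 0.0644
finger_force: 0.0
```

```bash
python3 - <<'E'
from h import *
a=get_image("top")[130:330,190:400];b=get_image("scene")[140:340,220:500]
cv2.imwrite("pics/c2.png",np.hstack([cv2.resize(a,(400,381)),cv2.resize(b,(400,286)) if 0 else cv2.copyMakeBorder(cv2.resize(b,(400,286)),0,95,0,0,0)])[:,:,::-1])
E
```

```text
(no output)
```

View pics/c2.png

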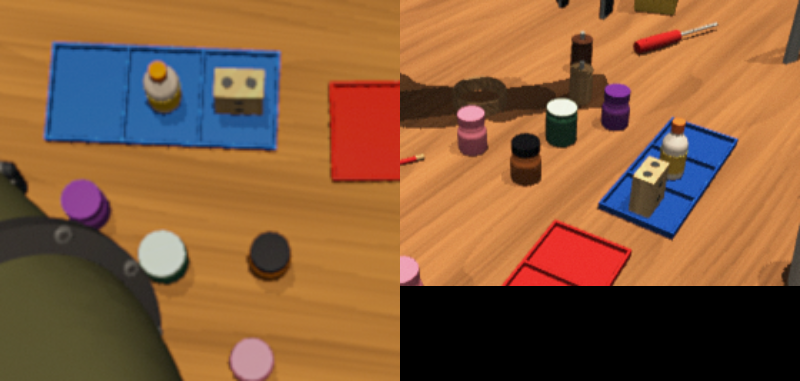

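The picture shows the bottle (crop 160,85) and the block (238,90) upright in the middle and right bays. Next comes the beech foot.

drive_tool([
  [[0.5,0,0,-0.02,0],[0.5,0,0,-0.025,0],[0.5,0,0,-0.025,0],[0.5,0,0,-0.025,0],[0.5,0,0,-0.02,0],[0.5,0,0,-0.015,0],[0.5,0,0,-0.01,0],[0.5,0,0,0,0],[0.5,0,0,0,0],[-1,0,0,0,0],[-1,0,0,0,0],[-1,0,0,0,0],[-1,0,0,0,0],[-1,0,0,0,0],[-1,0,0,0,0],[-1,0,0,0,0]],
])

```text
time_s: 17.15
tool_pos: [0.3944, 0.2077, 0.0291]
ee_rot: [2.096, 2.339, 0.002]
force: [-0.9, -0.2, 6.7]
gripper_width: 0.0369
finger_force: 29.8
```

drive_tool([
  [[-1,0,0,0.01,0],[-1,0,0,0.02,0],[-1,0,0,0.03,0],[-1,0,0,0.03,0],[-1,0,0,0.03,0],[-1,0,0,0.02,0],[-1,0.008,0.001,0,0],[-1,0.02,0,0,0],[-1,0.024,0,0,0],[-1,0.024,0,0,0],[-1,0.024,0,0,0],[-1,0.024,0,0,0],[-1,0.024,0,0,0],[-1,0.024,0,0,0],[-1,0.02,0.001,0,0],[-1,0.01,0,0,0],[-1,0.004,0,0,0],[-1,0,0,0,0],[-1,0,0,0,0]],
])

```text
time_s: 19.05
tool_pos: [0.5989, 0.2097, 0.1682]
ee_rot: [-2.095, -2.34, 0.001]
force: [-0.5, 0.2, -0.8]
gripper_width: 0.0374
finger_force: 30.3
```

drive_tool([
  [[-1,0,0,-0.02,0],[-1,0,0,-0.025,0],[-1,0,0,-0.025,0],[-1,0,0,-0.025,0],[-1,0,0,-0.015,0],[-1,0,0,-0.01,0],[-1,0,0,-0.008,0],[-1,0,0,-0.004,0],[-1,0,0,0,0],[-1,0,0,0,0]],
])

```text
time_s: 20.05
tool_pos: [0.6002, 0.2098, 0.037]
ee_rot: [2.097, 2.339, 0.002]
force: [-0.9, -0.3, -0.2]
gripper_width: 0.0372
finger_force: 30.3
```

drive_tool([
  [[-1,0,0,-0.002,0],[-1,0,0,-0.001,0],[-1,0,0,0,0],[0.2,0,0,0,0],[0.5,0,0,0,0],[0.5,0,0,0,0],[0.5,0,0,0.02,0],[0.5,0,0,0.03,0],[0.5,0,0,0.03,0],[0.5,0,0,0.04,0],[0.5,0,0,0.015,0],[0.5,0,0,0,0]],
])

```text
time_s: 21.25
tool_pos: [0.6009, 0.2103, 0.171]
ee_rot: [2.095, 2.338, 0.007]
force: [0.3, -0.5, 0.3]
gripper_width: 0.0639
finger_force: 0.0
```

drive_tool([
  [[0.5,-0.01,0.004,0,0],[0.5,-0.03,0.01,0,0],[0.5,-0.03,0.01,0,0],[0.5,-0.03,0.01,0,0],[0.5,-0.03,0.01,0,0],[0.5,-0.03,0.01,0,0],[0.5,-0.03,0.01,0,0],[0.5,-0.03,0.009,0,0],[0.5,-0.03,0.008,0,0],[0.5,-0.016,0.004,0,0],[0.5,0,0,0,0],[0.5,0,0,0,0]],
])

```text
time_s: 22.45
tool_pos: [0.3343, 0.294, 0.1678]
ee_rot: [2.097, 2.339, -0.001]
force: [0.6, -1.2, -0.5]
gripper_width: 0.064
finger_force: 0.0
```

drive_tool([
  [[0.5,0,0,-0.02,0],[0.5,0,0,-0.025,0],[0.5,0,0,-0.025,0],[0.5,0,0,-0.025,0],[0.5,0,0,-0.02,0],[0.5,0,0,-0.015,0],[0.5,0,0,-0.01,0],[0.5,0,0,0,0],[0.5,0,0,0,0],[-1,0,0,0,0],[-1,0,0,0,0],[-1,0,0,0,0],[-1,0,0,0,0],[-1,0,0,0,0],[-1,0,0,0,0],[-1,0,0,0,0]],
])

```text
time_s: 24.05
tool_pos: [0.3343, 0.2947, 0.029]
ee_rot: [2.097, 2.339, 0.002]
force: [0.1, -0.6, 6.8]
gripper_width: 0.0369
finger_force: 30.0
```

drive_tool([
  [[-1,0,0,0.01,0],[-1,0,0,0.02,0],[-1,0,0,0.03,0],[-1,0,0,0.03,0],[-1,0,0,0.03,0],[-1,0,0,0.02,0],[-1,0.009,-0.015,0,0],[-1,0.02,-0.033,0,0],[-1,0.024,-0.04,0,0],[-1,0.024,-0.04,0,0],[-1,0.024,-0.04,0,0],[-1,0.024,-0.04,0,0],[-1,0.024,-0.04,0,0],[-1,0.024,-0.04,0,0],[-1,0.024,-0.04,0,0],[-1,0.024,-0.04,0,0],[-1,0.024,-0.04,0,0],[-1,0.02,-0.033,0,0],[-1,0.01,-0.016,0,0],[-1,0.004,-0.008,0,0]],
])

```text
time_s: 26.05
tool_pos: [0.613, -0.1728, 0.1683]
ee_rot: [-2.1, -2.336, -0.0]
force: [0.3, 0.4, -0.2]
gripper_width: 0.0367
finger_force: 30.3
```

drive_tool([
  [[-1,0,0,0,0],[-1,0,0,0,0],[-1,0,0,0,0]],
])

```text
time_s: 26.35
tool_pos: [0.6124, -0.1687, 0.1688]
ee_rot: [-2.094, -2.342, -0.001]
force: [-0.4, -0.6, -1.2]
gripper_width: 0.0372
finger_force: 30.3
```

drive_tool([
  [[-1,0,-0.001,-0.02,0],[-1,0,-0.001,-0.025,0],[-1,0,0,-0.025,0],[-1,0,0,-0.025,0],[-1,0,0,-0.015,0],[-1,0,0,-0.01,0],[-1,0,0,-0.008,0],[-1,0,0,-0.004,0],[-1,0,0,-0.002,0],[-1,0,0,-0.001,0],[-1,0,0,0,0]],
])

```text
time_s: 27.45
tool_pos: [0.6131, -0.1726, 0.0337]
ee_rot: [2.096, 2.339, 0.0]
force: [0.3, -0.4, -0.7]
gripper_width: 0.0366
finger_force: 30.3
```

drive_tool([
  [[0.2,0,0,0,0],[0.5,0,0,0,0],[0.5,0,0,0,0],[0.5,0,0,0.02,0],[0.5,0,0,0.03,0],[0.5,0,0,0.03,0],[0.5,0,0,0.04,0],[0.5,0,0,0.015,0],[0.5,0,0,0,0],[0.6,-0.01,0.01,0,0],[0.6,-0.02,0.02,0,0],[0.6,-0.022,0.022,0,0],[0.6,-0.022,0.022,0,0],[0.6,-0.022,0.022,0,0],[0.6,-0.022,0.022,0,0],[0.6,-0.022,0.022,0,0],[0.6,-0.015,0.015,0,0],[0.6,-0.008,0.01,0,0],[0.6,0,0,0,0],[0.6,0,0,0,0]],
])

```text
time_s: 29.45
tool_pos: [0.4505, -0.0081, 0.168]
ee_rot: [2.097, 2.339, -0.0]
force: [0.4, -0.4, 0.6]
gripper_width: 0.0686
finger_force: 0.0
```

drive_tool([
  [[0.6,0,0.002,-0.02,0],[0.6,0,0,-0.025,0],[0.6,0,0,-0.025,0],[0.6,0,0,-0.025,0],[0.6,0,0,-0.02,0],[0.6,0,0,-0.015,0],[0.6,0,0,-0.009,0],[0.6,0,0,0,0],[0.6,0,0,0,0],[-1,0,0,0,0],[-1,0,0,0,0],[-1,0,0,0,0],[-1,0,0,0,0],[-1,0,0,0,0],[-1,0,0,0,0],[-1,0,0,0,0]],
], force=40)

```text
time_s: 31.05
tool_pos: [0.4506, -0.0056, 0.0303]
ee_rot: [2.096, 2.338, 0.002]
force: [-0.3, -0.7, 5.9]
gripper_width: 0.0422
finger_force: 39.8
```

drive_tool([
  [[-1,0,0,0.01,0],[-1,0,0,0.02,0],[-1,0,0,0.03,0],[-1,0,0,0.03,0],[-1,0,0,0.03,0],[-1,0,0,0.02,0],[-1,0.008,-0.005,0,0],[-1,0.02,-0.012,0,0],[-1,0.024,-0.013,0,0],[-1,0.024,-0.013,0,0],[-1,0.024,-0.013,0,0],[-1,0.024,-0.013,0,0],[-1,0.018,-0.01,0,0],[-1,0.008,-0.005,0,0],[-1,0.004,-0.002,0,0],[-1,0,0,0,0],[-1,0,0,0,0],[-1,0,0,0,0]],
])

```text
time_s: 32.85
tool_pos: [0.6032, -0.0909, 0.1695]
ee_rot: [-2.095, -2.341, 0.0]
force: [-0.5, 0.5, -1.6]
gripper_width: 0.0423
finger_force: 41.3
```

drive_tool([
  [[-1,0,0,-0.02,0],[-1,0,0,-0.025,0],[-1,0,0,-0.025,0],[-1,0,0,-0.025,0],[-1,0,0,-0.015,0],[-1,0,0,-0.01,0],[-1,0,0,-0.008,0],[-1,0,0,-0.004,0],[-1,0,0,-0.002,0],[-1,0,0,-0.001,0],[-1,0,0,0,0]],
])

```text
time_s: 33.95
tool_pos: [0.6041, -0.0915, 0.0347]
ee_rot: [2.096, 2.339, 0.001]
force: [-0.4, 0.7, -2.1]
gripper_width: 0.0424
finger_force: 41.3
```

drive_tool([
  [[0.3,0,0,0,0],[0.6,0,0,0,0],[0.6,0,0,0,0],[0.6,0,0,0.02,0],[0.6,0,0,0.03,0],[0.6,0,0,0.04,0],[0.6,0,0,0.04,0],[0.6,0,0,0.03,0],[0.6,-0.02,-0.04,0,0],[0.6,-0.02,-0.04,0,0],[0.6,-0.02,-0.04,0,0],[0.6,-0.02,-0.04,0,0],[0.6,-0.02,-0.04,0,0],[0.6,-0.02,-0.04,0,0],[0.6,-0.02,-0.04,0,0],[0.6,-0.02,-0.04,0,0],[0.6,-0.02,-0.04,0,0],[0.6,0,0,0,0],[0.6,0,0,0,0]],
])

```text
time_s: 35.85
tool_pos: [0.4229, -0.4525, 0.194]
ee_rot: [-2.1, -2.336, -0.0]
force: [0.9, 0.9, 0.0]
gripper_width: 0.068
finger_force: 0.0
```

```bash
python3 - <<'E'
from h import *
a=get_image("top")[130:380,190:510];b=get_image("scene")[140:390,100:480]
cv2.imwrite("pics/c3.png",np.hstack([cv2.resize(a,(400,312)),cv2.copyMakeBorder(cv2.resize(b,(400,263)),0,49,0,0,0)])[:,:,::-1])
E
```

```text
(no output)
```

View pics/c3.png

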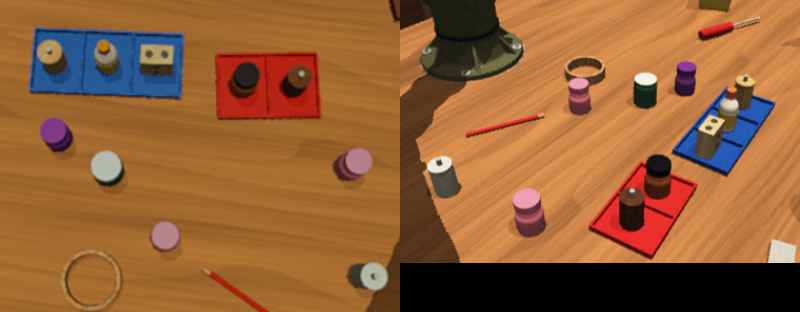

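The picture shows all five things upright, one to a bay: beech, bottle and block at crop (50,55), (105,55), (157,58), and the amber jar and walnut foot at (245,78), (298,78). The white foot (373,276) and the wax tin (107,167) have not moved.

```bash
python3 -c "
from station import arm; print(arm.sign_off())"
```

```text
the job is handed in; nothing more can be done
None
```

I handed the job in at about 36 s of robot time. In the last pictures both kits stand upright, one thing to a bay, and the white foot and wax tin have not moved; the sign-off returned no verdict.

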